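# Open a stuck bullion box and record the weight of its coin tubes

### The job

The lid of the green bullion box is snapped on tight: push the blade of the orange pry lever into the notch over the steel sill and lever the lid up until it springs loose and stays up by itself with the lever taken away, then lift the lid off and lay it flat, right way up, on the bench. Stand all the coin tubes from the box upright in the pewter tray on the scale, and when all are in, press the scale's green record button fully down and let it spring back. Leave the lever lying flat on the bench, and do not disturb the medallion and the magnifier.

Things in the scene. Friction and masses are not known exactly. Their poses are not given: they have to be found in the camera images.
- coin_box: Green box fixed to the bench, 112 (x) x 198 (y) x 84 mm high, walls 6, floor 9 mm thick, open on top under its lid. Origin: centre of its underside, z up; the notch is in its -x (near, long) side. Inside, 2 to 4 coin tubes stand in a row along y, 46 mm apart, tops at 69 mm. Two linked sprung rollers in the end walls (x -8 mm) catch the lid.
- notch (a point): Middle of the outer edge (the fulcrum) of the steel sill, [-68, 0, 76] mm in the box frame. The sill is a flat ledge 44 mm wide, standing 12 mm out from the near wall, top at 76 mm. Over it the wall has a notch 32 mm wide, 8 mm high, closed above by the lid: a level blade pushed along the box's +x enters over the tubes; about 45 mm past this edge is right.
- lid: Green lid, 0.3 kg: plate 112 (x) x 198 (y) x 6 mm, skirts 13 mm deep under its ends, 6 mm lip over the box's far wall. Origin: centre of the plate's underside; closed, 84 mm up in the box frame, axes as the box's. Catches hold it with about 40 N. Its near edge raised about 7 mm, they snap over and it stays up on them, near edge 11 to 15 mm up, far edge on the box. On the bench: origin 13 mm up.
- lid_edge (a point): Middle of the lid's near edge, on the underside of the plate, [-56, 0, 0] mm in the lid frame.
- lid_grip (a point): Middle of the black grip rail on the lid, [0, 0, 26] mm in the lid frame. The rail is 14 mm thick (x), 90 mm long (y) and stands 26 mm above the plate, its top 6 mm above this point. The loosened lid lifts off straight up.
- lever: Pry lever, 0.18 kg, 190 mm long along its x. Orange handle 18 mm wide (y), 24 mm high, from x = -95 to +5 mm; steel blade 16 mm wide, 4 mm thick from x = +5 to +95 mm (last 11 mm 2.6 mm thick), its middle 12 mm above the handle's underside. Origin: under the middle of its length, level with the handle's underside; it lies on its handle, z up.
- lever_grip (a point): Middle of the lever's handle, [-45, 0, 12] mm in the lever frame, where to hold it.
- lever_tip (a point): Tip of the blade, [95, 0, 12] mm in the lever frame.
- tube1: Coin tube, upright round cylinder 36 mm across, 60 mm high with its blue cap, about 0.28 kg, silver coins. Origin: centre of its underside. None if absent.
- tube2: Coin tube like tube1, brass coins. None if absent.
- tube3: Coin tube like tube1, pale coins. None if absent.
- tube4: Coin tube like tube1, copper coins. None if absent.
- scale: Bench scale, fixed, 200 (x) x 220 (y) x 38 mm high, grey; console with display and green record button along its -x side. Origin: underside, 5 mm to +x of the middle of its body. The tray stands on its platform.
- tray: Pewter tray fixed on the scale's platform, 108 (x) x 200 (y) mm outside, 100 x 192 mm inside, rim 12 mm high, floor 4 mm thick. Origin: centre of its underside, 38 mm above the bench; axes as the scale's.
- tray_floor (a point): Centre of the tray, 4 mm above its underside (on its floor).
- record (a joint): Travel of the green record button, m: 0 up, 0.006 fully down (about 5 N).
- record_top (a point): Centre of the top of the record button, 30 mm across; pressed straight down.
- medallion: Bystander: bronze paperweight medallion, 84 mm across, 18 mm thick with a raised middle, on the bench. Origin: centre of its underside.
- magnifier: Bystander: bone-handled magnifier lying on the bench, lens 88 mm across, handle 90 mm along its -x. Origin: underside of the lens.
Mind the look-alikes: they are no part of the job. Leave any brown or pink look-alike of the lid alone.

How it is judged:
On the way, in this order (a step that is already met when the one before it is completed fails the run):
1. the lid's near edge is raised over 2.5 mm by the lever, which bears on it, no finger on the lid (z of lid_edge in the frame of coin_box above 0.0865 m and contact force between lever and lid above 0.5 N and contact force between the fingers and lid below 0.1 N), for 0.02 s.
2. the lid stays up by itself, near edge over 9 mm up, with neither lever nor fingers on it (z of lid_edge in the frame of coin_box above 0.093 m and contact force between each of lever, the fingers and lid below 0.1 N), for 0.3 s.
3. the record button is pressed fully down (over 5 mm) while all tubes stand in the tray (value of joint record above 0.005 m and x of tube1 in the frame of tray between -0.05 and 0.05 m and y of tube1 in the frame of tray between -0.096 and 0.096 m and z of tube1 in the frame of tray between 0 and 0.01 m and angle between each of tube1, tube2, tube3, tube4's own z axis and vertical below 0.15 rad and x of tube2 in the frame of tray between -0.05 and 0.05 m and y of tube2 in the frame of tray between -0.096 and 0.096 m and z of tube2 in the frame of tray between 0 and 0.01 m and x of tube3 in the frame of tray between -0.05 and 0.05 m and y of tube3 in the frame of tray between -0.096 and 0.096 m and z of tube3 in the frame of tray between 0 and 0.01 m and x of tube4 in the frame of tray between -0.05 and 0.05 m and y of tube4 in the frame of tray between -0.096 and 0.096 m and z of tube4 in the frame of tray between 0 and 0.01 m), for 0.04 s.
At the end, for the whole second after the job is handed in: Every coin tube stands upright (within 0.15 rad) inside the tray on its floor, at rest; the lid lies flat (within 0.1 rad), right way up, on the bench, its plate under 22 mm up; the lever lies flat on the bench (within 0.15 rad, underside under 8 mm up); the record button is up again (x of tube1 in the frame of tray between -0.05 and 0.05 m and y of tube1 in the frame of tray between -0.096 and 0.096 m and z of tube1 in the frame of tray between 0 and 0.01 m and angle between each of tube1, tube2, tube3, tube4, lever's own z axis and vertical below 0.15 rad and x of tube2 in the frame of tray between -0.05 and 0.05 m and y of tube2 in the frame of tray between -0.096 and 0.096 m and z of tube2 in the frame of tray between 0 and 0.01 m and x of tube3 in the frame of tray between -0.05 and 0.05 m and y of tube3 in the frame of tray between -0.096 and 0.096 m and z of tube3 in the frame of tray between 0 and 0.01 m and x of tube4 in the frame of tray between -0.05 and 0.05 m and y of tube4 in the frame of tray between -0.096 and 0.096 m and z of tube4 in the frame of tray between 0 and 0.01 m and linear speed of each of tube1, tube2, tube3, tube4, lid, lever below 0.03 m/s and height (world z) of lid below 0.022 m and angle between lid's own z axis and vertical below 0.1 rad and height (world z) of lever below 0.008 m and value of joint record below 0.0015 m); the robot touches nothing.
It fails at once if the medallion is moved over 25 mm (distance of medallion from where it was at the start of the episode above 0.025 m).
It fails at once if the magnifier is moved over 25 mm (distance of magnifier from where it was at the start of the episode above 0.025 m).
Of tube1, tube2, tube3, tube4 only 2 to 4 are there at a start; the rules pass over those that are not, and their reading is None.
At some moment in a run one of lever may be knocked a few centimetres aside while the robot is not near it.
Once in a run the grip may slacken for a moment while it holds something.
It also fails if it takes over 210 s, if anything falls off the work surface, if the arm or the gripper's body presses on something with over 40 N, if the wrist force passes 120 N, or if a joint passes its speed limit or range.

### The arm

A 6-joint arm with a two-finger parallel gripper is mounted at the origin on the work surface. World frame = base frame: x ahead of the robot, y to its left, z up, the work surface at z = 0. Lengths are in m, angles in rad, forces in N, time in s.
With the tool pointing down it reaches from about 0.225 to 0.875 m from the base axis. Payload 3.4 kg.
Tool frame: the origin (TCP) lies midway between the tips of the shut fingers; the grasp point (between the pads) lies 19 mm behind it (manip.grip_point_offset is the distance from the TCP to the grasp point, in m); x points along the fingers, y is the direction in which the jaws open and shut, and the axes are right-handed (so a half turn about x gives the same grasp; the last joint's range is limited). The gripper opens to 85 mm and grips with 20 to 120 N. Pads are 22 mm wide; open, the fingers measure 114 mm over their backs; the gripper's body (76 mm by 85 mm) begins 54 mm behind the grasp point. The pads swing forward as they close: fully open they stand 13 mm farther back than shut.
Start: joints at [1.021, 0.276, 1.505, -0, 1.361, -0.121], TCP at [0.239, 0.523, 0.231] pointing down, gripper open.
Joint ranges: [-2.89, 2.89], [-0.75, 2.08], [0.22, 2.7], [-1.18, 4.32], [0.11, 2.71], [-2.7, 2.7]. Speed limits (rad/s): [2.57, 2.57, 3.14, 3.14, 3.14, 3.14].

### API

Orientations are given as a unit quaternion [w, x, y, z].
In Python, from rig import manip gives the robot as it stands.
- The arm moves only by the shell command python3 -m crank 'ROWS' [FORCE]. ROWS is a JSON object of lists of equal length, an entry for each row: "grip": the opening, from 0 (shut) to 1 (fully open); "slide": the shift along the world's x, y, z in cm, a list of three; "roll": the turn about the world's z in degrees. In form: {"grip": [grip, ...], "slide": [[dx, dy, dz], ...], "roll": [roll, ...]}. A call has 1 to 20 rows; each row is the pose to reach, as a shift and turn from the pose commanded when the call began; what a row does not reach only later rows make up. A row lasts 1/10 s, in which the tool goes at most 50 mm and 8.59 degrees, less where a joint would pass 70% of its speed; a pose out of reach is approached as far as the arm can. A call with a gripper value outside its range is refused whole. The fingers move at their own pace and stop on an object; FORCE is the grip in N (left out, the last holds). Time passes only in rows, so rows that repeat a pose let the fingers close. It gives the time, the measured TCP pose, the force and the opening at its end, in the units of the state.
- manip.get_state(): the state, without advancing time (a new reading comes with each control period).
- manip.get_image(name): name is "scene" or "top"; returns a dict with "frame" (384x512x3 uint8, red, green, blue), "K" (3x3 intrinsics, pixels), "R" (3x3) and "t" (3): a world point X has camera coordinates R X + t. Camera axes: x right, y down, z forward; pixel columns grow to the right and rows downward; lengths in m; the calibration is good to about 2 mm. A picture is of the moment at which its call begins. There is no depth.
- manip.sign_off(): hands the job in, once; it reports no verdict.
The state is a dict: "clock": time; "qpos": joint angles; "qd": joint speeds; "effort": joint torques, N m; "position": TCP position; "ee_rot": TCP orientation; "contact_force": force on the tool from outside, world axes, zero at the start; "moment": the same for the moment, N m; "width": finger opening in m.
Only numpy, scipy, OpenCV 4.12 (cv2) and the standard library are available. Lean on these libraries where they do the work, as an engineer would, in place of code of your own. Each camera call takes 0.05 s, during which the arm holds its last target. There are 200 camera calls.

## Working session

There is one attempt and no reset: what is moved stays moved. The work goes in short steps, Python scripts to look and compute and a shell command to move; the robot and the scene stay as the last step left them, time stands still between calls to the robot, and variables do not carry over. Pictures are saved under pics/ and viewed, on a budget of 14 in all, crops included, one or two more only if the job needs it, and the job is handed in when it is done.

```bash
mkdir -p pics; ls
cat > h.py <<'E'
import numpy as np, cv2
from rig import manip
def shot(n,save=None):
    d=manip.get_image(n)
    if save: cv2.imwrite('pics/'+save+'.png',d['frame'][:,:,::-1])
    return d
def ray(d,u,v,z):
    R,t,K=map(np.array,(d['R'],d['t'],d['K']))
    c=-R.T@t; r=R.T@np.linalg.inv(K)@np.array([u,v,1.])
    return c+r*(z-c[2])/r[2]
def proj(d,X):
    p=np.array(d['K'])@(np.array(d['R'])@np.array(X)+np.array(d['t']));return p[:2]/p[2]
E
python3 - <<'E'
from h import *
a=shot('scene','s0');b=shot('top','t0')
import pickle;pickle.dump((a,b),open('d0.pkl','wb'))
for d in(a,b):
    print(d['K'],-np.array(d['R']).T@d['t'],np.array(d['R']).round(3).tolist())
print(manip.get_state(),manip.grip_point_offset)
E
```

```text
pics
[[424.16776082   0.         258.37568594]
 [  0.         424.16776082 183.79302755]
 [  0.           0.           1.        ]] [1.38414201 0.53715937 0.91720411] [[-0.484, 0.875, -0.01], [0.547, 0.294, -0.784], [-0.683, -0.385, -0.621]]
[[415.93312612   0.         260.4051791 ]
 [  0.         415.93312612 204.66660503]
 [  0.           0.           1.        ]] [0.26402765 0.02830906 1.39714787] [[0.026, -1.0, 0.014], [-0.984, -0.028, -0.179], [0.179, -0.009, -0.984]]
{'clock': 0.1, 'qpos': array([ 1.02099321e+00,  2.76538963e-01,  1.50602639e+00,  6.91876178e-06,
        1.36070300e+00, -1.20983514e-01]), 'qd': array([-0.00256514, -0.00126373, -0.00292591,  0.00011642,  0.00151734,
       -0.00084312]), 'effort': array([ 3.81599375e-04, -4.17700267e+01, -2.46404493e+01, -7.56565601e-05,
        5.92142125e-03, -1.00438919e-05]), 'position': array([0.23882473, 0.52252795, 0.23051419]), 'ee_rot': array([ 0.69071794,  0.14989346,  0.69111246, -0.15101076]), 'contact_force': array([ 0.80367494,  0.15545791, -0.47601296]), 'moment': array([ 0.00732034,  0.06520942, -0.01695601]), 'width': 0.08579294138632251} 0.0187
```

View pics/s0.png

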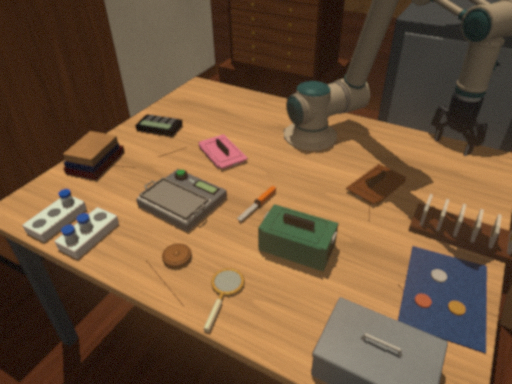

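View pics/t0.png

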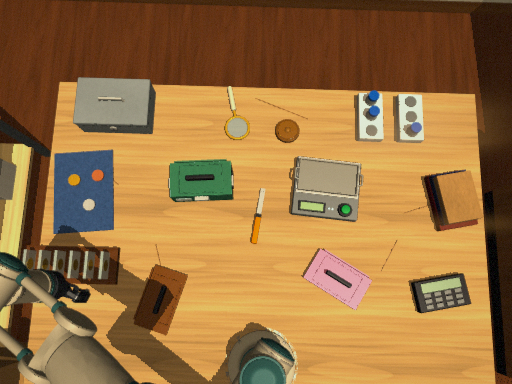

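The only green lid is at top (201,180) / scene (298,238). The brown (160,298) and pink (337,278) lids are look-alikes, so I'll leave them. The only orange-handled lever is at top (258,215), and the pewter tray is at (327,175) on the scale. I'll confirm with an enlarged crop.

Run:
```python
import pickle;from h import *
a,b=pickle.load(open('d0.pkl','rb'))
A=a['frame'];B=b['frame']
c=cv2.resize(B[150:250,165:365],None,fx=4,fy=4,interpolation=cv2.INTER_CUBIC)
e=cv2.resize(A[200:275,245:345],(266,200),interpolation=cv2.INTER_CUBIC)
f=cv2.resize(A[165:230,135:235],(266,200),interpolation=cv2.INTER_CUBIC)
g=cv2.resize(A[180:255,230:330],(266,200),interpolation=cv2.INTER_CUBIC)
cv2.imwrite('pics/c0.png',np.vstack([c,np.hstack([e,f,g,np.zeros((200,2,3),np.uint8)])])[:,:,::-1])
hsv=cv2.cvtColor(B,cv2.COLOR_RGB2HSV)
def blob(m,name):
    n,l,s,cc=cv2.connectedComponentsWithStats(m.astype(np.uint8))
    for i in range(1,n):
        if s[i,4]>15: print(name,s[i].tolist(),cc[i].round(1), cv2.minAreaRect(np.argwhere(l==i)[:,::-1].astype(np.float32)))
H,S,V=[hsv[:,:,i].astype(int) for i in range(3)]
blob((H>55)&(H<90)&(S>110),'green')
blob((H>8)&(H<22)&(S>200)&(V>150),'orange')
r=np.s_[180:200,220:280]
for z in(.09,):
  for p in [(170,162),(232,160),(234,198),(170,201)]: print(p,ray(b,*p,z).round(4))
```

```text
green [170, 160, 62, 42, 2067] [200.7 179.6] ((200.47467041015625, 180.3539276123047), (39.26393127441406, 61.580116271972656), 87.75425720214844)
green [341, 205, 9, 9, 69] [345. 209.] ((345.0, 209.0), (8.0, 8.0), 90.0)
green [0, 253, 28, 20, 144] [ 13.3 262.8] ((13.299997329711914, 262.4000244140625), (31.304948806762695, 10.28591251373291), 26.56505012512207)
green [263, 339, 23, 14, 70] [274.4 345.1] ((274.0, 344.9999694824219), (23.852108001708984, 6.1017022132873535), 33.690067291259766)
green [252, 359, 12, 10, 34] [258.7 364. ] ((258.7069091796875, 364.5172119140625), (7.056422710418701, 12.070197105407715), 68.19859313964844)
green [264, 360, 12, 9, 36] [269.  364.5] ((269.4827575683594, 364.7930603027344), (11.884502410888672, 7.056422710418701), 21.801406860351562)
green [244, 364, 8, 11, 30] [248.  368.6] ((248.63418579101562, 368.7073669433594), (5.622255325317383, 9.05807876586914), 38.65980529785156)
orange [225, 111, 25, 29, 115] [236.8 125.9] ((237.13302612304688, 127.15878295898438), (23.977458953857422, 24.2395076751709), 31.607501983642578)
orange [278, 121, 19, 17, 235] [287.2 129.3] ((287.0, 129.0), (16.0, 18.0), 90.0)
orange [69, 175, 11, 10, 93] [ 73.8 179.5] ((74.0, 179.5), (9.0, 10.0), 90.0)
orange [251, 217, 10, 27, 147] [255.7 229.8] ((255.6770477294922, 229.8568572998047), (5.397247314453125, 26.814897537231445), 9.865806579589844)
(170, 162) [0.6343 0.3129 0.09  ]
(232, 160) [0.647  0.1123 0.09  ]
(234, 198) [0.5212 0.1011 0.09  ]
(170, 201) [0.5057 0.3046 0.09  ]
```

View pics/c0.png

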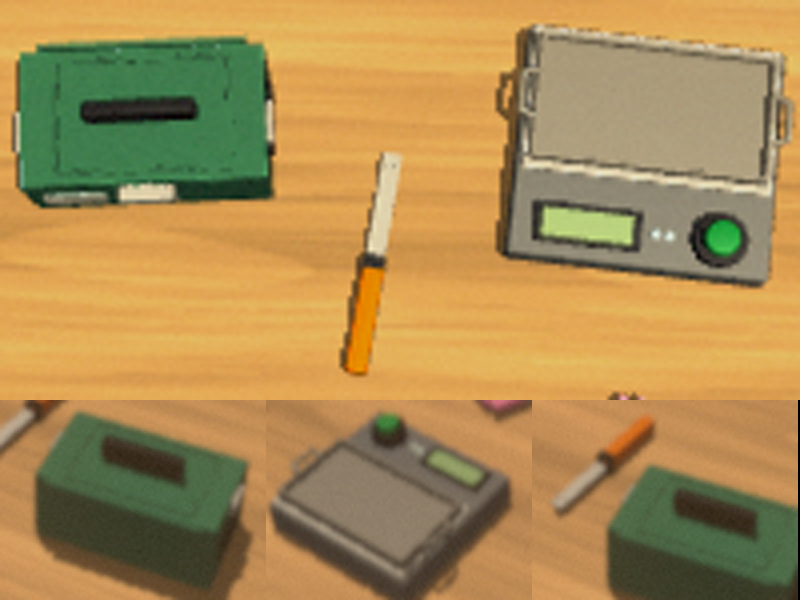

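The crop confirms it: the green box has its steel sill at crop (145,192), on the near side. The orange lever lies with its blade towards +x, tip at crop (392,153). The scale console and green button are on the near side. Next I'll measure.

Run:
```python
import pickle;from h import *
a,b=pickle.load(open('d0.pkl','rb'))
C=lambda x,y:((x+.5)/4-.5+165,(y+.5)/4-.5+150)
def P(x,y,z): return ray(b,*C(x,y),z)
def yaw(p,q): return np.degrees(np.arctan2(q[1]-p[1],q[0]-p[0])).round(2)
tl,tr,br,bl=P(22,52,.09),P(265,43,.09),P(270,178,.09),P(20,187,.09)
print('lid',np.round([tl,tr,br,bl],4).tolist(),'c',np.mean([tl,tr,br,bl],0).round(4),'len',np.linalg.norm(bl-br),np.linalg.norm(tl-bl),'yaw',yaw(br,bl)-90,yaw(tr,tl)-90)
r1,r2=P(82,108,.116),P(197,105,.116);print('rail',r1,r2,(r1+r2)/2,yaw(r2,r1)-90,np.linalg.norm(r1-r2))
s1,s2=P(117,193,.076),P(175,193,.076);print('sill',s1,s2)
h0,h1,t=P(356,372,.024),P(373,267,.024),P(392,153,.014)
print('lever',h0,h1,t,yaw(h0,h1),yaw(h0,t),'blen',np.linalg.norm(t-h0))
# tray rim top z=.050 outer corners
q=[P(537,25,.05),P(785,52,.05),P(775,190,.05),P(523,160,.05)]
print('tray',np.round(q,4).tolist(),np.mean(q,0),yaw(q[1],q[0])-90,yaw(q[2],q[3])-90,yaw(q[3],q[0]),np.linalg.norm(q[0]-q[1]),np.linalg.norm(q[0]-q[3]))
print('button',ray(b,345,209,.045))
# two view check: scene button
h=cv2.cvtColor(a['frame'],cv2.COLOR_RGB2HSV);m=((h[:,:,0]>50)&(h[:,:,0]<75)&(h[:,:,1]>140)).astype(np.uint8)
n,l,s,cc=cv2.connectedComponentsWithStats(m)
for i in range(1,n):
  if s[i,4]>8:print(s[i],cc[i],ray(a,*cc[i],.045))
m=((h[:,:,0]>3)&(h[:,:,0]<18)&(h[:,:,1]>190)&(h[:,:,2]>120)).astype(np.uint8);m[:180]=0;m[220:]=0;m[:,:240]=0;m[:,290:]=0
print('orange scene',cv2.moments(m,True)['m00'],ray(a,*np.argwhere(m)[:,::-1].mean(0),.018),'top',ray(b,255.7,229.8,.022))
g=((h[:,:,0]>55)&(h[:,:,0]<90)&(h[:,:,1]>90)).astype(np.uint8)
print(cv2.connectedComponentsWithStats(g)[2:4])
```

```text
lid [[0.6322, 0.3124, 0.09], [0.6457, 0.1159, 0.09], [0.5337, 0.1075, 0.09], [0.5207, 0.3068, 0.09]] c [0.5831 0.2106 0.09  ] len 0.19964577144843287 0.11170563442790749 yaw 3.75 3.9099999999999966
rail [0.58054301 0.25650916 0.116     ] [0.58564206 0.16590563 0.116     ] [0.58309254 0.21120739 0.116     ] 3.219999999999999 0.0907469044135417
sill [0.52069645 0.23134971 0.076     ] [0.52203105 0.18460051 0.076     ]
lever [0.38603529 0.03449376 0.024     ] [0.47399673 0.02282311 0.024     ] [0.574083  0.0092464 0.014    ] -7.56 -7.65 blen 0.18999833405012845
tray [[0.6799, -0.1096, 0.05], [0.6626, -0.3187, 0.05], [0.5438, -0.3083, 0.05], [0.5632, -0.099, 0.05]] [ 0.61235958 -0.20891131  0.05      ] -4.730000000000004 -5.299999999999997 -5.17 0.20981414018247255 0.11713959958379928
button [ 0.50348297 -0.26451482  0.045     ]
orange scene 98.0 [0.42715758 0.02805503 0.018     ] top [0.42899812 0.0288308  0.022     ]
(array([[     0,      0,    512,    384, 196540],
       [   476,     10,      2,      2,      2],
       [   476,     13,      1,      2,      2],
       [   480,     13,
[... 1984 characters left out ...]
   [476.        ,  28.        ],
       [484.5       ,  28.5       ],
       [468.        ,  31.        ],
       [476.5       ,  30.5       ],
       [479.        ,  30.        ],
       [479.        ,  32.        ],
       [470.        ,  34.        ],
       [480.        ,  34.5       ],
       [478.        ,  36.        ],
       [481.        ,  37.        ],
       [473.5       ,  38.5       ],
       [311.        ,  85.        ],
       [317.        ,  85.        ],
       [320.        ,  84.        ],
       [304.        ,  86.        ],
       [323.        ,  87.        ],
       [477.5       ,  96.        ],
       [180.06666667, 171.93333333],
       [317.        , 236.        ]]))
```

Box centre is (0.583, 0.211) with yaw 3.7°. The lever grip is at about (0.4355, 0.028) with yaw −7.6°. I'll move above the lever.

```bash
python3 -m crank '{"grip":[1,1,1,1,1,1,1,1,1,1,1,1,1,1,0.6,0.6],"slide":[[19.65,-49.45,-8],[19.65,-49.45,-8],[19.65,-49.45,-8],[19.65,-49.45,-8],[19.65,-49.45,-8],[19.65,-49.45,-8],[19.65,-49.45,-8],[19.65,-49.45,-8],[19.65,-49.45,-8],[19.65,-49.45,-8],[19.65,-49.45,-8],[19.65,-49.45,-8],[19.65,-49.45,-8],[19.65,-49.45,-8],[19.65,-49.45,-8],[19.65,-49.45,-8]],"roll":[17,17,17,17,17,17,17,17,17,17,17,17,17,17,17,17]}' 60
cat > st.py <<'E'
from h import *
from scipy.spatial.transform import Rotation as Ro
s=manip.get_state();q=s['ee_rot'];R=Ro.from_quat([q[1],q[2],q[3],q[0]]).as_matrix()
y=R[:,1];print('t',round(s['clock'],2),'tcp',s['position'].round(4),'jawyaw',np.degrees(np.arctan2(y[1],y[0])).round(2),'x',R[:,0].round(3),'F',s['contact_force'].round(1),'M',s['moment'].round(2),'w',round(s['width'],4),'q',s['qpos'].round(2))
E
python3 st.py
python3 - <<'E'
from h import *
b=shot('top','t1')
h=cv2.cvtColor(b['frame'],cv2.COLOR_RGB2HSV)
cv2.imwrite('pics/c1.png',cv2.resize(b['frame'][140:270,200:330],None,fx=4,fy=4,interpolation=cv2.INTER_CUBIC)[:,:,::-1])
for n in [(392,153),(356,372)]:
  pass
m=((h[:,:,0]>8)&(h[:,:,0]<22)&(h[:,:,1]>200)&(h[:,:,2]>150)).astype(np.uint8)
m[:190]=0
n,l,s,cc=cv2.connectedComponentsWithStats(m)
for i in range(1,n):
  if s[i,4]>15:print(s[i],cc[i])
E
```

```text
clock: 1.7
position: [0.4352, 0.0297, 0.1515]
ee_rot: [0.706, 0.046, 0.706, -0.046]
contact_force: [-0.3, -0.5, -0.0]
width: 0.0588
t 1.7 tcp [0.4352 0.0297 0.1515] jawyaw 82.56 x [ 0.  0. -1.] F [-0.3 -0.5 -0. ] M [0.02 0.04 0.05] w 0.0588 q [-0.09  0.13  1.91  0.    1.1  -1.53]
[251 230   8  14  76] [254.60526316 236.17105263]
```

```bash
python3 -m crank '{"grip":[0.6,0.6,0.6,0.6,0.6,0.6,0,0,0,0,0,0],"slide":[[0,0,-4],[0,0,-8],[0,0,-12],[0,0,-13.5],[0,0,-14.4],[0,0,-14.4],[0,0,-14.4],[0,0,-14.4],[0,0,-14.4],[0,0,-14.4],[0,0,-14.4],[0,0,-14.4]],"roll":[0,0,0,0,0,0,0,0,0,0,0,0]}' 80; python3 st.py
```

```text
clock: 2.95
position: [0.4367, 0.0284, 0.0087]
ee_rot: [0.707, 0.047, 0.704, -0.047]
contact_force: [-0.7, 0.7, 6.4]
width: 0.0159
t 2.95 tcp [0.4367 0.0284 0.0087] jawyaw 82.42 x [ 0.003 -0.    -1.   ] F [-0.7  0.7  6.4] M [0.06 0.12 0.02] w 0.0159 q [-0.09  0.33  2.11  0.    0.7  -1.53]
```

```bash
python3 -m crank '{"grip":[0,0,0,0,0,0,0,0,0,0,0,0,0,0],"slide":[[0,0,2],[0,0,6],[0,0,10],[0,0,14],[-3,6,14],[-6,12,14],[-9,16.8,14],[-9,16.8,14],[-9,16.8,14],[-9,16.8,14],[-9,16.8,14],[-9,16.8,14],[-9,16.8,14],[-9,16.8,14]],"roll":[0,0,0,0,3,7,11.3,11.3,11.3,11.3,11.3,11.3,11.3,11.3]}' 100; python3 st.py
python3 - <<'E'
from h import *
a=shot('scene','s2');b=shot('top','t2')
A=cv2.resize(a['frame'][120:270,200:350],(600,600),interpolation=cv2.INTER_CUBIC)[:, :400]
B=cv2.resize(b['frame'][140:290,170:270],(400,600),interpolation=cv2.INTER_CUBIC)
cv2.imwrite('pics/c2.png',np.hstack([A,B])[:,:,::-1])
E
```

```text
clock: 4.35
position: [0.3461, 0.1958, 0.1473]
ee_rot: [0.707, -0.022, 0.707, 0.022]
contact_force: [-0.1, 0.2, -2.5]
width: 0.0155
t 4.35 tcp [0.3461 0.1958 0.1473] jawyaw 93.62 x [-0. -0. -1.] F [-0.1  0.2 -2.5] M [ 0.    0.03 -0.02] w 0.0155 q [ 0.34  0.08  1.99 -0.    1.08 -1.29]
```

View pics/c2.png

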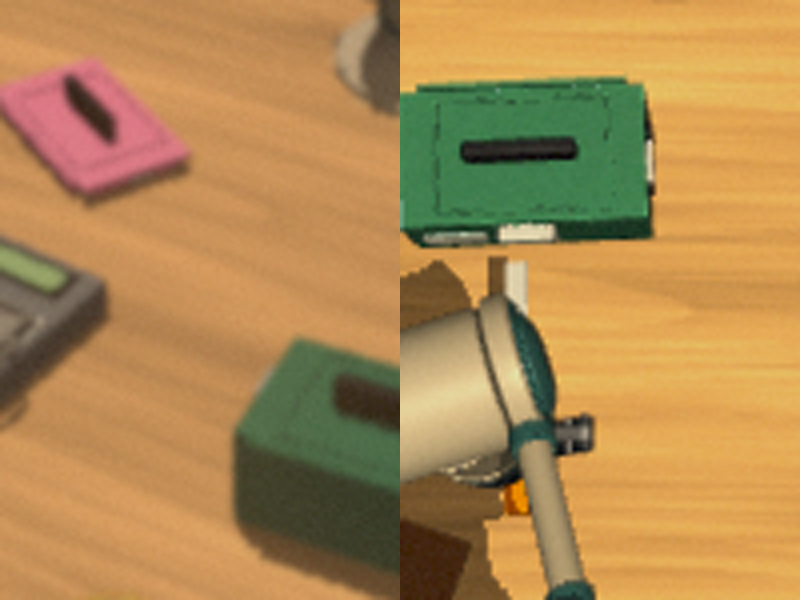

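Run:
```python
from h import *
a=shot('scene','s3');b=shot('top','t3')
for d in (a,b):
  for X in [(.4845,.2050,.1506),(.3965,.199,.1506),(.296,.1925,.1506)]: print(proj(d,X))
print(ray(b,198.6,205.1,.1506))
p=proj(a,(.42,.2,.15)).astype(int);print(p)
cv2.imwrite('pics/c3.png',cv2.resize(a['frame'][p[1]-50:p[1]+50,p[0]-60:p[0]+70],None,fx=6,fy=6,interpolation=cv2.INTER_CUBIC)[:,:,::-1]);print('org',p[0]-60,p[1]-50)
```

```text
[311.60164616 187.81427399]
[321.38690009 171.09552701]
[331.56100142 153.91964387]
[198.38910112 205.01406334]
[198.85261512 233.90753161]
[199.27725732 267.80392496]
[0.48425296 0.20434668 0.1506    ]
[318 175]
org 258 125
```

View pics/c3.png

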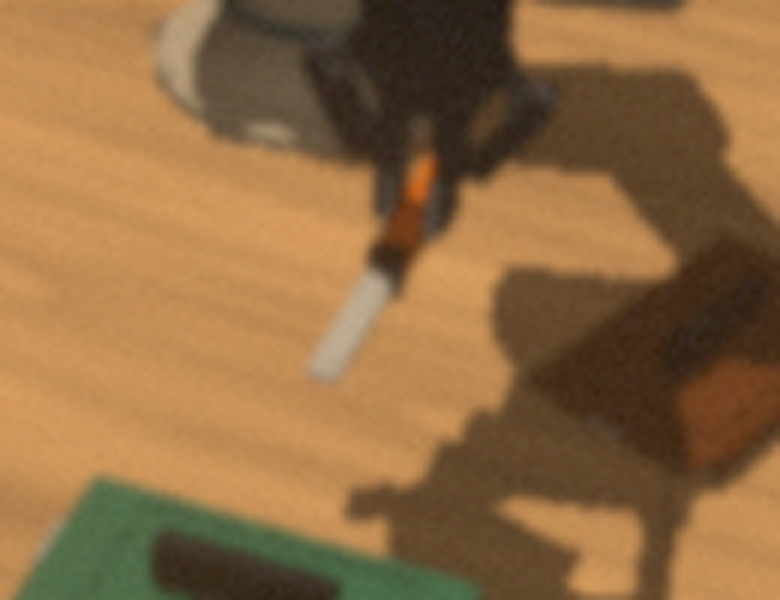

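The two-view check agrees with the prediction: the tip at scene (311.8,187.8) sits within 1 px, so the lever is level in the grip. Next I'll lower it and insert.

```bash
python3 -m crank '{"grip":[0,0,0,0,0,0,0,0,0,0,0,0,0,0],"slide":[[0,0,-4],[0,0,-7.1],[0,0,-7.1],[0,0,-7.1],[1,0.06,-7.1],[2,0.13,-7.1],[3,0.2,-7.1],[4,0.26,-7.1],[5,0.32,-7.1],[6,0.4,-7.1],[7,0.45,-7.1],[7.4,0.48,-7.1],[7.4,0.48,-7.1],[7.4,0.48,-7.1]],"roll":[0,0,0,0,0,0,0,0,0,0,0,0,0,0]}'; python3 st.py
```

```text
clock: 5.95
position: [0.419, 0.2011, 0.0761]
ee_rot: [0.706, -0.023, 0.707, 0.023]
contact_force: [-1.1, 0.4, -1.6]
width: 0.0156
t 5.95 tcp [0.419  0.2011 0.0761] jawyaw 93.73 x [-0.001 -0.    -1.   ] F [-1.1  0.4 -1.6] M [-0.03  0.08 -0.01] w 0.0156 q [ 0.3   0.26  1.96  0.    0.92 -1.34]
```

```bash
python3 -m crank '{"grip":[0,0,0,0,0,0,0,0,0,0],"slide":[[0,0,-0.2],[0,0,-0.4],[0,0,-0.6],[0,0,-0.8],[0,0,-1.0],[0,0,-1.2],[0.05,0,-1.4],[0.05,0,-1.5],[0.05,0,-1.5],[0.05,0,-1.5]],"roll":[0,0,0,0,0,0,0,0,0,0]}' 40; python3 st.py
```

```text
clock: 6.95
position: [0.4202, 0.2009, 0.0623]
ee_rot: [0.707, -0.023, 0.706, 0.023]
contact_force: [-2.8, -2.1, 7.9]
width: 0.0154
t 6.95 tcp [0.4202 0.2009 0.0623] jawyaw 93.72 x [ 0.001 -0.    -1.   ] F [-2.8 -2.1  7.9] M [-0.38 -0.2  -0.27] w 0.0154 q [ 0.3   0.28  1.98 -0.    0.88 -1.34]
```

```bash
python3 -m crank '{"grip":[0,0,0,0,0,0,0,0],"slide":[[0,0,-0.2],[0,0,-0.4],[0.05,0,-0.6],[0.05,0,-0.8],[0.1,0,-1.0],[0.1,0,-1.1],[0.1,0,-1.1],[0.1,0,-1.1]],"roll":[0,0,0,0,0,0,0,0]}' 60; python3 st.py
python3 - <<'E'
from h import *
a=shot('scene','s4');b=shot('top','t4')
p=proj(a,(.52,.2,.08)).astype(int)
A=cv2.resize(a['frame'][150:275,240:345],(504,600),interpolation=cv2.INTER_CUBIC)
B=cv2.resize(b['frame'][150:250,160:208],(288,600),interpolation=cv2.INTER_CUBIC)
cv2.imwrite('pics/c4.png',np.hstack([A,B])[:,:,::-1])
E
```

```text
clock: 7.75
position: [0.4195, 0.2014, 0.051]
ee_rot: [0.706, -0.023, 0.707, 0.023]
contact_force: [-6.3, -0.0, 8.6]
width: 0.0153
t 7.75 tcp [0.4195 0.2014 0.051 ] jawyaw 93.77 x [-0.002  0.    -1.   ] F [-6.3 -0.   8.6] M [0.14 0.16 0.25] w 0.0153 q [ 0.3   0.3   2.    0.    0.85 -1.34]
```

View pics/c4.png

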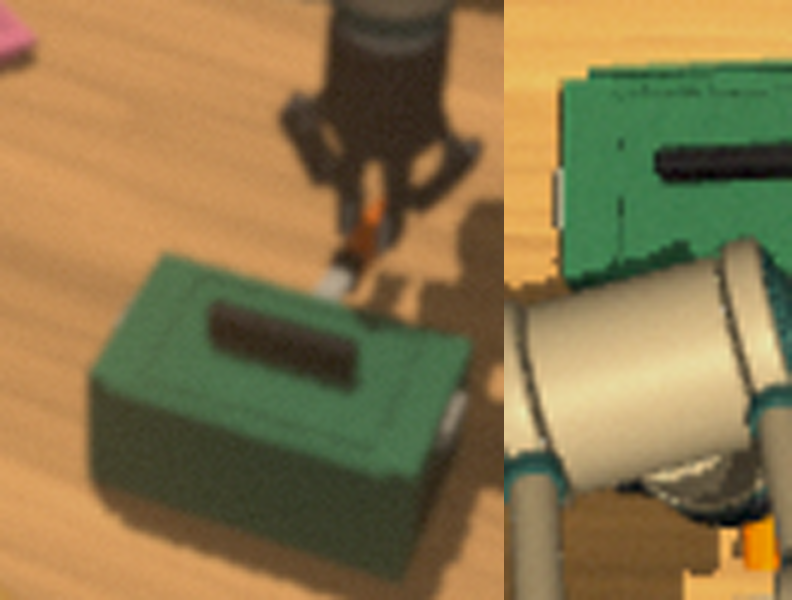

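```bash
cat > lid.py <<'E'
from h import *
def B(x,y,z):
    c,s=np.cos(np.radians(3.7)),np.sin(np.radians(3.7));return (.583+c*x-s*y,.211+s*x+c*y,z)
def show(a):
  for z in(.09,.097,.103): print(z,'NR(-y)',proj(a,B(-.056,-.099,z)).round(1),'NL(+y)',proj(a,B(-.056,.099,z)).round(1))
E
python3 - <<'E'
from lid import *
import pickle;show(pickle.load(open('d0.pkl','rb'))[0])
A=cv2.imread('pics/s0.png');B_=cv2.imread('pics/s4.png')
# near edge column profile: first green row at several columns, before/after
for im in(A,B_):
  h=cv2.cvtColor(im,cv2.COLOR_BGR2HSV);m=(h[:,:,0]>55)&(h[:,:,0]<90)&(h[:,:,1]>70)
  print([(x,int(np.argmax(m[195:,x]))+195) for x in(270,274,278,284,290,296,300,330,334,336)])
E
```

```text
0.09 NR(-y) [273.7 203.2] NL(+y) [338.2 222.4]
0.097 NR(-y) [273.7 201.4] NL(+y) [338.5 220.6]
0.103 NR(-y) [273.7 199.8] NL(+y) [338.7 219. ]
[(270, 195), (274, 195), (278, 223), (284, 231), (290, 229), (296, 230), (300, 231), (330, 224), (334, 195), (336, 195)]
[(270, 216), (274, 208), (278, 219), (284, 211), (290, 226), (296, 212), (300, 214), (330, 220), (334, 221), (336, 222)]
```

```bash
cat > edge.py <<'E'
import sys,cv2,numpy as np
for f in sys.argv[1:]:
  im=cv2.GaussianBlur(cv2.imread('pics/%s.png'%f),(3,3),0).astype(int);d=im[:,:,1]-im[:,:,2]
  o=[]
  for x in(272,276,280,284,288,292,320,326,330,334,336):
    c=d[190:260,x];i=int(np.argmax(c>0));o.append((x,round(190+i-1+(0-c[i-1])/(c[i]-c[i-1]),1)))
  print(f,o)
E
python3 edge.py s0 s2 s4
```

```text
s0 [(272, np.float64(207.1)), (276, np.float64(205.1)), (280, np.float64(206.2)), (284, np.float64(207.6)), (288, np.float64(208.7)), (292, np.float64(209.8)), (320, np.float64(217.9)), (326, np.float64(219.8)), (330, np.float64(220.8)), (334, np.float64(222.0)), (336, np.float64(222.8))]
s2 [(272, np.float64(207.1)), (276, np.float64(205.2)), (280, np.float64(206.2)), (284, np.float64(207.6)), (288, np.float64(208.6)), (292, np.float64(209.8)), (320, np.float64(217.8)), (326, np.float64(218.5)), (330, np.float64(219.5)), (334, np.float64(220.8)), (336, np.float64(221.5))]
s4 [(272, np.float64(205.6)), (276, np.float64(203.4)), (280, np.float64(204.5)), (284, np.float64(205.7)), (288, np.float64(206.7)), (292, np.float64(207.9)), (320, np.float64(216.1)), (326, np.float64(217.8)), (330, np.float64(218.2)), (334, np.float64(219.1)), (336, np.float64(219.6))]
```

The lid's near edge is up about 1.85 px, or roughly 7 mm. It's close to the snap point, so I'll go a bit further.

```bash
python3 -m crank '{"grip":[0,0,0,0,0,0,0],"slide":[[0,0,-0.2],[0,0,-0.4],[0.05,0,-0.6],[0.05,0,-0.8],[0.05,0,-0.9],[0.05,0,-0.9],[0.05,0,-0.9]],"roll":[0,0,0,0,0,0,0]}' 60; python3 st.py
python3 -c "
from h import *
shot('scene','s5')"; python3 edge.py s5
```

```text
clock: 8.55
position: [0.4228, 0.2015, 0.0422]
ee_rot: [0.708, -0.023, 0.706, 0.023]
contact_force: [0.0, -1.5, 4.9]
width: 0.0155
t 8.55 tcp [0.4228 0.2015 0.0422] jawyaw 93.74 x [ 0.003  0.001 -1.   ] F [ 0.  -1.5  4.9] M [-0.13 -0.57 -0.1 ] w 0.0155 q [ 0.3   0.31  2.   -0.    0.82 -1.34]
s5 [(272, np.float64(203.5)), (276, np.float64(201.7)), (280, np.float64(202.8)), (284, np.float64(204.0)), (288, np.float64(205.1)), (292, np.float64(206.4)), (320, np.float64(214.2)), (326, np.float64(215.5)), (330, np.float64(216.1)), (334, np.float64(217.2)), (336, np.float64(217.8))]
```

It has snapped: the edge is up 3.5 px, about 13 mm. I'll withdraw the lever back and slightly down.

```bash
python3 -m crank '{"grip":[0,0,0,0,0,0,0,0,0,0,0],"slide":[[-0.5,-0.03,-0.1],[-1.5,-0.1,-0.3],[-3,-0.2,-0.6],[-4.5,-0.3,-0.8],[-6,-0.4,-0.8],[-8,-0.52,-0.8],[-10,-0.65,-0.8],[-11,-0.71,-0.8],[-11,-0.71,-0.8],[-11,-0.71,-0.8],[-11,-0.71,-0.8]],"roll":[0,0,0,0,0,0,0,0,0,0,0]}' 100; python3 st.py
python3 -c "
from h import *
b=shot('top','t6');a=shot('scene','s6')
A=cv2.resize(a['frame'][120:270,240:380],(560,600),interpolation=cv2.INTER_CUBIC)
cv2.imwrite('pics/c6.png',A[:,:,::-1])"; python3 edge.py s6
```

```text
clock: 9.7
position: [0.3131, 0.1946, 0.0335]
ee_rot: [0.707, -0.023, 0.706, 0.023]
contact_force: [0.1, 0.7, -1.7]
width: 0.0153
t 9.7 tcp [0.3131 0.1946 0.0335] jawyaw 93.72 x [ 0.002  0.001 -1.   ] F [ 0.1  0.7 -1.7] M [0.01 0.1  0.03] w 0.0153 q [ 0.37  0.2   2.21  0.    0.72 -1.27]
s6 [(272, np.float64(204.0)), (276, np.float64(201.7)), (280, np.float64(202.9)), (284, np.float64(204.1)), (288, np.float64(205.3)), (292, np.float64(206.4)), (320, np.float64(213.5)), (326, np.float64(215.3)), (330, np.float64(216.3)), (334, np.float64(217.4)), (336, np.float64(218.1))]
```

View pics/c6.png

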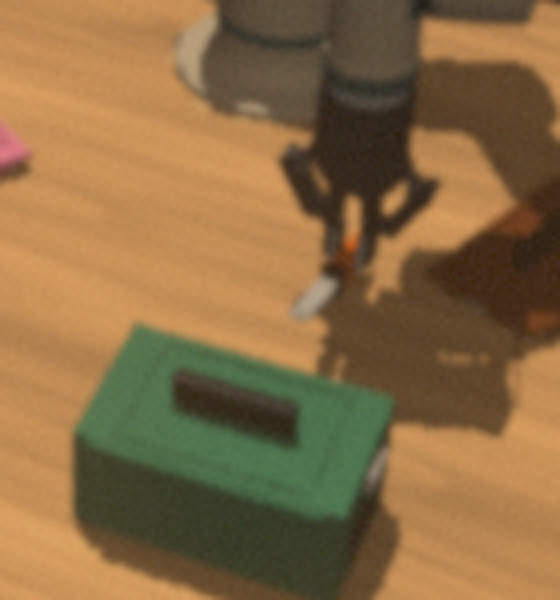

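The lid stands up by itself (edge still up 3.4 px). I'll lay the lever in the gap between box and scale, leaving the area around (0.38, 0.07) free for the lid.

```bash
python3 -m crank '{"grip":[0,0,0,0,0,0,0,0,0,0,0,0,0,0,0,0],"slide":[[-2,0,4],[-2,0,8],[-2,0,12],[-2,-4,15],[2,-8,15],[6,-12,15],[10,-16,15],[14,-18.5,15],[18,-18.5,15],[21.7,-18.5,15],[21.7,-18.5,10],[21.7,-18.5,6],[21.7,-18.5,3],[21.7,-18.5,1],[21.7,-18.5,1],[21.7,-18.5,1]],"roll":[0,0,0,-2,-3.7,-3.7,-3.7,-3.7,-3.7,-3.7,-3.7,-3.7,-3.7,-3.7,-3.7,-3.7]}' 100 && python3 -m crank '{"grip":[0,0,0,0,0,0,0,0,0,0,0,0,0],"slide":[[0,0,-0.4],[0,0,-0.8],[0,0,-1.2],[0,0,-1.6],[0,0,-2.0],[0,0,-2.4],[0,0,-2.8],[0,0,-3.0],[0,0,-3.2],[0,0,-3.2],[0,0,-3.2],[0,0,-3.2],[0,0,-3.2]],"roll":[0,0,0,0,0,0,0,0,0,0,0,0,0]}' 35; python3 st.py
```

```text
clock: 11.4
position: [0.529, 0.009, 0.0433]
ee_rot: [0.707, -0.0, 0.707, 0.0]
contact_force: [0.9, 0.4, -0.9]
width: 0.0155
clock: 12.7
position: [0.5352, 0.0092, 0.0153]
ee_rot: [0.712, 0.0, 0.702, -0.0]
contact_force: [4.1, 1.9, 18.5]
width: 0.0156
t 12.7 tcp [0.5352 0.0092 0.0153] jawyaw 89.96 x [ 0.014 -0.    -1.   ] F [ 4.1  1.9 18.5] M [ 0.43  0.02 -0.1 ] w 0.0156 q [-0.11  0.42  1.9   0.    0.81 -1.69]
```

```bash
python3 -m crank '{"grip":[0.2,0.4,0.6,0.6,0.6,0.6,0.6,0.6,0.6,0.6,0.6],"slide":[[0,0,0],[0,0,0],[0,0,0],[0,0,0],[0,0,3],[0,0,6],[0,0,9],[0,0,13],[0,0,17],[-5,5,20],[-5,5,20]],"roll":[0,0,0,0,0,0,0,0,0,0,0]}' 35; python3 st.py
python3 -c "
from h import *
a=shot('scene','s7');b=shot('top','t7')
A=cv2.resize(a['frame'][150:280,200:350],(450,390),interpolation=cv2.INTER_CUBIC)
B=cv2.resize(b['frame'][140:270,165:280],(345,390),interpolation=cv2.INTER_CUBIC)
cv2.imwrite('pics/c7.png',np.hstack([A,B])[:,:,::-1])"; python3 edge.py s7
```

```text
clock: 13.8
position: [0.4772, 0.0602, 0.2128]
ee_rot: [0.707, 0.0, 0.707, 0.0]
contact_force: [-0.1, 0.2, -0.5]
width: 0.0514
t 13.8 tcp [0.4772 0.0602 0.2128] jawyaw 89.99 x [ 0.001  0.001 -1.   ] F [-0.1  0.2 -0.5] M [0.06 0.02 0.01] w 0.0514 q [-0.02  0.15  1.73  0.    1.27 -1.59]
s7 [(272, np.float64(220.5)), (276, np.float64(222.0)), (280, np.float64(224.0)), (284, np.float64(222.5)), (288, np.float64(223.0)), (292, np.float64(224.5)), (320, np.float64(213.4)), (326, np.float64(215.2)), (330, np.float64(216.3)), (334, np.float64(217.4)), (336, np.float64(218.2))]
```

View pics/c7.png

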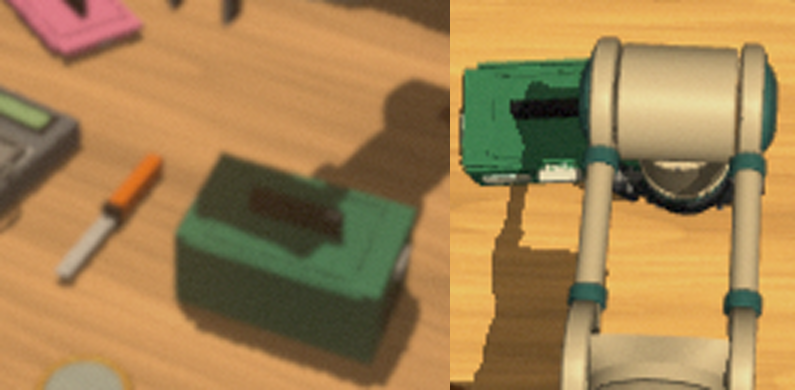

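The lever lies flat at scene (237,222). Next is the lid: turn the jaws along box x, above the rail.

```bash
python3 -m crank '{"grip":[0.6,0.6,0.6,0.6,0.6,0.6,0.6,0.6,0.6,0.6,0.6,0.6,0.6,0.6],"slide":[[3,4,0],[6,8,0],[9,12,0],[10.9,15.1,0],[10.9,15.1,0],[10.9,15.1,0],[10.9,15.1,-3],[10.9,15.1,-4],[10.9,15.1,-4],[10.9,15.1,-4],[10.9,15.1,-4],[10.9,15.1,-4],[10.9,15.1,-4],[10.9,15.1,-4]],"roll":[-8,-16,-24,-32,-40,-48,-56,-64,-72,-80,-86.3,-86.3,-86.3,-86.3]}' 60; python3 st.py
```

```text
clock: 15.3
position: [0.5877, 0.2099, 0.1707]
ee_rot: [0.516, 0.483, 0.516, -0.483]
contact_force: [0.1, -0.5, -0.7]
width: 0.0515
t 15.3 tcp [0.5877 0.2099 0.1707] jawyaw 3.81 x [-0.001 -0.    -1.   ] F [ 0.1 -0.5 -0.7] M [0.06 0.03 0.  ] w 0.0515 q [ 0.23  0.39  1.49 -0.    1.26  0.17]
```

```bash
python3 -m crank '{"grip":[0.6,0.6,0.6,0.6,0.6,0.6,0,0,0,0,0],"slide":[[-0.2,0.1,-2],[-0.2,0.1,-4],[-0.2,0.1,-5.5],[-0.2,0.1,-6.2],[-0.2,0.1,-6.2],[-0.2,0.1,-6.2],[-0.2,0.1,-6.2],[-0.2,0.1,-6.2],[-0.2,0.1,-6.2],[-0.2,0.1,-6.2],[-0.2,0.1,-6.2]],"roll":[0,0,0,0,0,0,0,0,0,0,0]}' 60; python3 st.py
```

```text
clock: 16.4
position: [0.5863, 0.2115, 0.1102]
ee_rot: [0.516, 0.484, 0.516, -0.483]
contact_force: [0.5, 0.9, 4.1]
width: 0.0126
t 16.4 tcp [0.5863 0.2115 0.1102] jawyaw 3.73 x [ 0.002  0.001 -1.   ] F [0.5 0.9 4.1] M [ 0.14 -0.    0.01] w 0.0126 q [0.23 0.43 1.58 0.   1.13 0.17]
```

```bash
python3 -m crank '{"grip":[0,0,0,0,0,0,0,0,0,0,0],"slide":[[0,0,0],[0,0,0.5],[0,0,1],[0,0,2],[0,0,3],[0,0,5],[0,0,8],[0,0,11],[0,0,14],[0,0,14],[0,0,14]],"roll":[0,0,0,0,0,0,0,0,0,0,0]}' 110; python3 st.py
python3 -c "
from h import *
a=shot('scene','s8');b=shot('top','t8')
A=cv2.resize(a['frame'][80:290,200:380],(514,600),interpolation=cv2.INTER_CUBIC)
B=cv2.resize(b['frame'][130:290,140:215],(281,600),interpolation=cv2.INTER_CUBIC)
cv2.imwrite('pics/c8.png',np.hstack([A,B])[:,:,::-1])"
```

```text
clock: 17.5
position: [0.5855, 0.2111, 0.2498]
ee_rot: [0.516, 0.484, 0.516, -0.483]
contact_force: [-0.9, -0.4, -3.0]
width: 0.0105
t 17.5 tcp [0.5855 0.2111 0.2498] jawyaw 3.73 x [ 0.001  0.    -1.   ] F [-0.9 -0.4 -3. ] M [ 0.01  0.01 -0.02] w 0.0105 q [ 0.23  0.34  1.37 -0.    1.43  0.17]
```

View pics/c8.png

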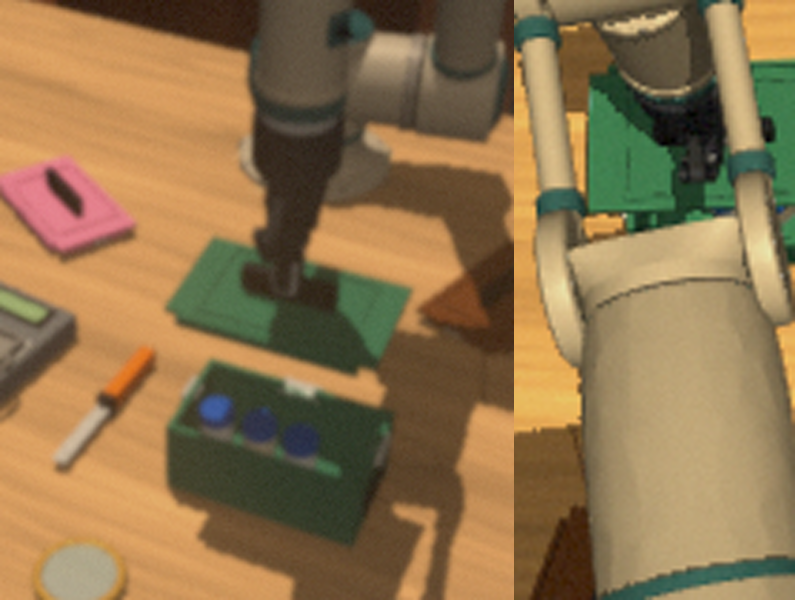

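The lid is in hand and three tubes (blue caps) are visible in the box. I'll lay the lid at (0.38, 0.07).

```bash
python3 -m crank '{"grip":[0,0,0,0,0,0,0,0,0,0,0,0,0,0,0,0],"slide":[[-3,-2,0],[-7,-5,0],[-11,-8,0],[-15,-11,0],[-19,-13,0],[-20.5,-14.1,0],[-20.5,-14.1,-4],[-20.5,-14.1,-8],[-20.5,-14.1,-12],[-20.5,-14.1,-15],[-20.5,-14.1,-17],[-20.5,-14.1,-18.5],[-20.5,-14.1,-19.5],[-20.5,-14.1,-20],[-20.5,-14.1,-20],[-20.5,-14.1,-20]],"roll":[0,0,0,0,0,0,0,0,0,0,0,0,0,0,0,0]}' 110; python3 st.py
```

```text
clock: 19.2
position: [0.3809, 0.0702, 0.0494]
ee_rot: [0.516, 0.484, 0.516, -0.483]
contact_force: [-0.7, 0.5, -2.2]
width: 0.011
t 19.2 tcp [0.3809 0.0702 0.0494] jawyaw 3.73 x [ 0.  0. -1.] F [-0.7  0.5 -2.2] M [-0.04  0.02  0.06] w 0.011 q [ 0.    0.2   2.15  0.    0.79 -0.06]
```

```bash
python3 -m crank '{"grip":[0,0,0,0,0,0],"slide":[[0,0,-0.4],[0,0,-0.8],[0,0,-1.1],[0,0,-1.4],[0,0,-1.4],[0,0,-1.4]],"roll":[0,0,0,0,0,0]}' 60; python3 st.py
```

```text
clock: 19.8
position: [0.3806, 0.0702, 0.0353]
ee_rot: [0.516, 0.483, 0.516, -0.483]
contact_force: [0.1, -0.9, -2.0]
width: 0.0107
t 19.8 tcp [0.3806 0.0702 0.0353] jawyaw 3.73 x [-0.  0. -1.] F [ 0.1 -0.9 -2. ] M [ 0.02  0.06 -0.  ] w 0.0107 q [ 0.    0.22  2.17  0.    0.74 -0.06]
```

```bash
python3 -m crank '{"grip":[0,0,0,0],"slide":[[0,0,-0.3],[0,0,-0.5],[0,0,-0.6],[0,0,-0.6]],"roll":[0,0,0,0]}' 60; python3 st.py
```

```text
clock: 20.2
position: [0.3788, 0.0701, 0.032]
ee_rot: [0.516, 0.483, 0.517, -0.484]
contact_force: [-11.4, -1.4, 38.4]
width: 0.011
t 20.2 tcp [0.3788 0.0701 0.032 ] jawyaw 3.76 x [-0.003 -0.    -1.   ] F [-11.4  -1.4  38.4] M [-0.11  1.74 -0.06] w 0.011 q [ 0.    0.23  2.18 -0.    0.73 -0.06]
```

```bash
python3 -m crank '{"grip":[0,0.2,0.4,0.6,0.6,0.6,0.6,0.6,0.6,0.6,0.6,0.6,0.6,0.6,0.6],"slide":[[0,0,0.3],[0,0,0.3],[0,0,0.3],[0,0,0.3],[0,0,3],[0,0,7],[0,0,11],[0,0,15],[0,0,19],[-3,-5,22],[-5,-10,22],[-7,-14,22],[-9,-18,22],[-9,-22,22],[-9,-22,22]],"roll":[0,0,0,0,0,0,0,0,0,0,0,0,0,0,0]}' 60; python3 st.py
python3 - <<'E'
from h import *
import pickle
a=shot('scene','s9');b=shot('top','t9');pickle.dump((a,b),open('d9.pkl','wb'))
A=cv2.resize(a['frame'][150:270,200:330],(400,369),interpolation=cv2.INTER_CUBIC)
B=cv2.resize(b['frame'][150:270,165:295],(400,369),interpolation=cv2.INTER_CUBIC)
cv2.imwrite('pics/c9.png',np.hstack([A,B])[:,:,::-1])
h=cv2.cvtColor(b['frame'],cv2.COLOR_RGB2HSV)
m=((h[:,:,0]>100)&(h[:,:,0]<125)&(h[:,:,1]>130)).astype(np.uint8)
m[:150]=0;m[215:]=0;m[:,:165]=0;m[:,245:]=0
n,l,s,cc=cv2.connectedComponentsWithStats(m)
for i in range(1,n):
  if s[i,4]>5: print('top',s[i],cc[i],ray(b,*cc[i],.069).round(4))
h=cv2.cvtColor(a['frame'],cv2.COLOR_RGB2HSV)
m=((h[:,:,0]>100)&(h[:,:,0]<130)&(h[:,:,1]>110)).astype(np.uint8)
m[:200]=0;m[285:]=0;m[:,:250]=0;m[:,345:]=0
n,l,s,cc=cv2.connectedComponentsWithStats(m)
for i in range(1,n):
  if s[i,4]>5: print('scene',s[i],cc[i],ray(a,*cc[i],.065).round(4))
E
```

```text
clock: 21.7
position: [0.2901, -0.1557, 0.2494]
ee_rot: [0.515, 0.485, 0.513, -0.487]
contact_force: [0.9, 0.1, 0.0]
width: 0.0512
t 21.7 tcp [ 0.2901 -0.1557  0.2494] jawyaw 3.17 x [ 0.    -0.004 -1.   ] F [0.9 0.1 0. ] M [ 0.04 -0.05  0.06] w 0.0512 q [-0.7  -0.12  1.91 -0.    1.36 -0.76]
top [190 176  11  11  91] [194.64835165 180.67032967] [0.5795 0.233  0.069 ]
top [203 176  11  11  96] [208.02083333 181.05208333] [0.5795 0.1893 0.069 ]
top [217 176  11  10  93] [222.22580645 180.51612903] [0.5826 0.1429 0.069 ]
scene [270 219  12   9  86] [275.70930233 222.68604651] [0.5815 0.1405 0.065 ]
scene [285 223  12  10  98] [290.64285714 227.39795918] [0.5786 0.1869 0.065 ]
scene [299 228  13  10 105] [304.83809524 232.45714286] [0.5779 0.231  0.065 ]
```

View pics/c9.png

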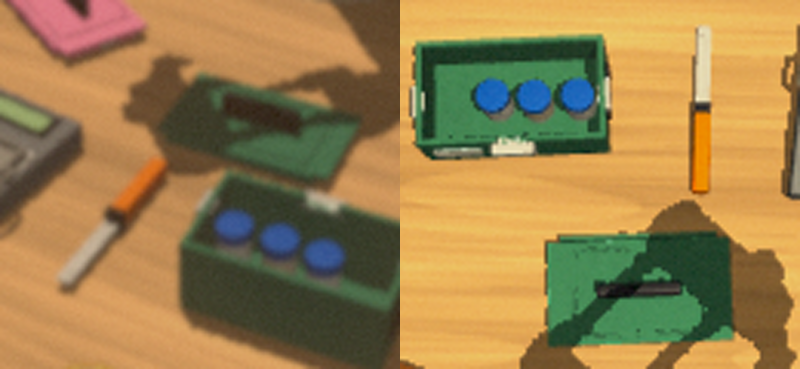

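Three tubes stand at about (0.584,0.142), (0.581,0.188) and (0.5785,0.233). The lid is flat on the bench at top (229,243) and the lever is flat. Next I'll fetch tube A.

```bash
python3 -m crank '{"grip":[0.6,0.6,0.6,0.6,0.6,0.6,0.6,0.6,0.6,0.6,0.6,0.6,0.6,0.6,0.6],"slide":[[4,4,0],[8,8,0],[12,12,0],[16,16,0],[20,20,0],[24,24,0],[28,28,-3],[29.4,29.8,-7],[29.4,29.8,-9],[29.4,29.8,-9],[29.4,29.8,-9],[29.4,29.8,-9],[29.4,29.8,-9],[29.4,29.8,-9],[29.4,29.8,-9]],"roll":[0,0,0,0,0,0,0,0,0,0,0,0,0,0,0]}' 60; python3 st.py
```

```text
clock: 23.3
position: [0.5847, 0.1476, 0.1608]
ee_rot: [0.516, 0.484, 0.515, -0.483]
contact_force: [-0.1, 0.5, -1.0]
width: 0.0511
t 23.3 tcp [0.5847 0.1476 0.1608] jawyaw 3.68 x [ 0.002  0.    -1.   ] F [-0.1  0.5 -1. ] M [-0.02  0.04  0.05] w 0.0511 q [ 0.13  0.36  1.56 -0.    1.22  0.07]
```

```bash
python3 -m crank '{"grip":[0.6,0.6,0.6,0.6,0.6,0.6,0.6,0,0,0,0,0,0,0],"slide":[[-0.1,-0.5,-3],[-0.1,-0.5,-6],[-0.1,-0.5,-9],[-0.1,-0.5,-11.5],[-0.1,-0.5,-12.5],[-0.1,-0.5,-12.5],[-0.1,-0.5,-12.5],[-0.1,-0.5,-12.5],[-0.1,-0.5,-12.5],[-0.1,-0.5,-12.5],[-0.1,-0.5,-12.5],[-0.1,-0.5,-11.5],[-0.1,-0.5,-10],[-0.1,-0.5,-8]],"roll":[0,0,0,0,0,0,0,0,0,0,0,0,0,0]}' 80; python3 st.py
```

```text
clock: 24.7
position: [0.5825, 0.1427, 0.0792]
ee_rot: [0.515, 0.483, 0.516, -0.484]
contact_force: [0.3, -0.2, -2.4]
width: 0.0342
t 24.7 tcp [0.5825 0.1427 0.0792] jawyaw 3.7 x [-0.003 -0.    -1.   ] F [ 0.3 -0.2 -2.4] M [ 0.01 -0.02  0.04] w 0.0342 q [0.12 0.43 1.67 0.   1.04 0.06]
```

```bash
python3 -m crank '{"grip":[0,0,0,0,0,0,0,0,0,0,0,0,0,0,0,0,0,0],"slide":[[0,0,4],[0,0,8],[0.2,-4,8],[0.5,-8,8],[0.7,-12,8],[1,-16,8],[1.2,-20,8],[1.5,-24,8],[1.7,-28,8],[2,-32,8],[2.2,-36,8],[2.5,-40,8],[2.5,-41.1,7],[2.5,-41.1,5],[2.5,-41.1,3],[2.5,-41.1,2],[2.5,-41.1,2],[2.5,-41.1,2]],"roll":[0,0,-1,-2,-3,-4,-5,-6,-7,-8,-8.7,-8.7,-8.7,-8.7,-8.7,-8.7,-8.7,-8.7]}' 100; python3 st.py
python3 - <<'E'
from h import *
a=shot('scene','s10');b=shot('top','t10')
A=cv2.resize(a['frame'][130:240,130:240],(400,400),interpolation=cv2.INTER_CUBIC)
B=cv2.resize(b['frame'][145:235,280:370],(400,400),interpolation=cv2.INTER_CUBIC)
cv2.imwrite('pics/c10.png',np.hstack([A,B])[:,:,::-1])
E
```

```text
clock: 26.5
position: [0.6089, -0.2676, 0.0998]
ee_rot: [0.478, 0.521, 0.478, -0.521]
contact_force: [0.9, -1.0, -1.4]
width: 0.0344
t 26.5 tcp [ 0.6089 -0.2676  0.0998] jawyaw -4.95 x [ 0.001 -0.    -1.   ] F [ 0.9 -1.  -1.4] M [ 0.   -0.02 -0.01] w 0.0344 q [-0.52  0.5   1.49  0.    1.15 -0.43]
```

View pics/c10.png

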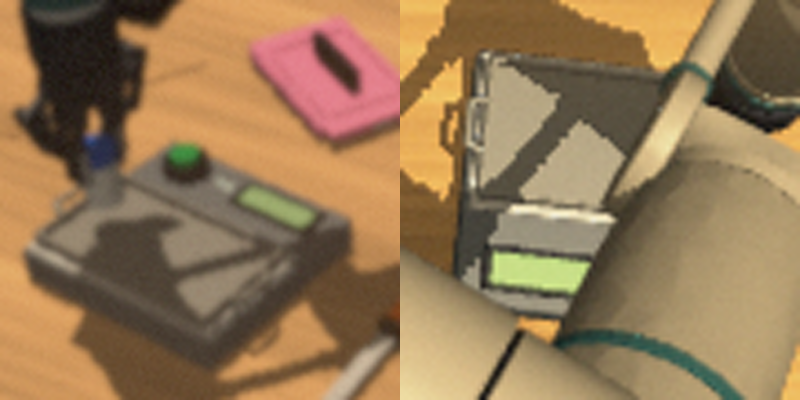

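The tube hangs over the −y end of the tray (scene (157,175)). I'll lower and release it.

```bash
python3 -m crank '{"grip":[0,0,0,0,0,0],"slide":[[0,0,-1],[0,0,-2],[0,0,-2.6],[0,0,-3.1],[0,0,-3.1],[0,0,-3.1]],"roll":[0,0,0,0,0,0]}' 60; python3 st.py
```

```text
clock: 27.2
position: [0.6079, -0.2674, 0.071]
ee_rot: [-0.478, -0.521, -0.478, 0.521]
contact_force: [-5.5, 2.3, 12.2]
width: 0.0337
t 27.2 tcp [ 0.6079 -0.2674  0.071 ] jawyaw -4.96 x [-0.  0. -1.] F [-5.5  2.3 12.2] M [ 0.47  0.84 -0.03] w 0.0337 q [-0.52  0.52  1.53 -0.    1.09 -0.43]
```

```bash
python3 -m crank '{"grip":[0.2,0.5,0.6,0.6,0.6,0.6,0.6,0.6,0.6,0.6,0.6,0.6,0.6,0.6,0.6,0.6,0.6,0.6,0.6,0.6],"slide":[[0,0,0],[0,0,0],[0,0,0],[0,0,4],[0,0,8],[0,2,10],[-0.3,7,10],[-0.6,12,10],[-1,17,10],[-1.3,22,10],[-1.6,27,10],[-2,32,10],[-2.2,37,10],[-2.5,42,10],[-2.7,45.5,10],[-2.7,45.5,10],[-2.7,45.5,10],[-2.7,45.5,8],[-2.7,45.5,8],[-2.7,45.5,8]],"roll":[0,0,0,0,0,0,1,2,3,4,5,6,7,8,8.7,8.7,8.7,8.7,8.7,8.7]}' 60; python3 st.py
```

```text
clock: 29.2
position: [0.5815, 0.1857, 0.148]
ee_rot: [0.515, 0.483, 0.516, -0.484]
contact_force: [0.4, -0.6, 0.3]
width: 0.0508
t 29.2 tcp [0.5815 0.1857 0.148 ] jawyaw 3.63 x [-0.001 -0.001 -1.   ] F [ 0.4 -0.6  0.3] M [-0.06  0.06  0.01] w 0.0508 q [ 0.2   0.38  1.56 -0.    1.2   0.13]
```

```bash
python3 -m crank '{"grip":[0.6,0.6,0.6,0.6,0.6,0.6,0,0,0,0,0,0,0,0,0],"slide":[[0,0.2,-3],[0,0.2,-6],[0,0.2,-9],[0,0.2,-11.4],[0,0.2,-11.4],[0,0.2,-11.4],[0,0.2,-11.4],[0,0.2,-11.4],[0,0.2,-11.4],[0,0.2,-11.4],[0,0.2,-11.4],[0,0.2,-11.4],[0,0.2,-10],[0,0.2,-6],[0,0.2,0]],"roll":[0,0,0,0,0,0,0,0,0,0,0,0,0,0,0]}' 100; python3 st.py
```

```text
clock: 30.7
position: [0.5799, 0.1878, 0.1373]
ee_rot: [0.515, 0.482, 0.517, -0.486]
contact_force: [1.1, 0.8, -3.2]
width: 0.0341
t 30.7 tcp [0.5799 0.1878 0.1373] jawyaw 3.66 x [-0.006 -0.001 -1.   ] F [ 1.1  0.8 -3.2] M [-0.   -0.05 -0.02] w 0.0341 q [ 0.2   0.39  1.57 -0.    1.19  0.14]
```

```bash
python3 -m crank '{"grip":[0,0,0,0,0,0,0,0,0,0,0,0,0,0,0,0,0,0,0,0],"slide":[[0,0,1.5],[0.3,-4,1.5],[0.6,-8,1.5],[1,-12,1.5],[1.3,-16,1.5],[1.6,-20,1.5],[1.9,-24,1.5],[2.2,-28,1.5],[2.5,-32,1.5],[2.8,-36,1.5],[3.1,-39.7,1.5],[3.1,-39.7,0],[3.1,-39.7,-2],[3.1,-39.7,-4],[3.1,-39.7,-5],[3.1,-39.7,-6],[3.1,-39.7,-7],[3.1,-39.7,-7.6],[3.1,-39.7,-7.9],[3.1,-39.7,-7.9]],"roll":[0,-1,-2,-3,-4,-5,-6,-7,-8,-8.7,-8.7,-8.7,-8.7,-8.7,-8.7,-8.7,-8.7,-8.7,-8.7,-8.7]}' 100; python3 st.py
```

```text
clock: 32.7
position: [0.6129, -0.2084, 0.0701]
ee_rot: [0.48, 0.521, 0.476, -0.521]
contact_force: [-15.4, 4.8, 46.4]
width: 0.0342
t 32.7 tcp [ 0.6129 -0.2084  0.0701] jawyaw -4.93 x [ 0.005 -0.004 -1.   ] F [-15.4   4.8  46.4] M [ 0.99  2.64 -0.09] w 0.0342 q [-0.43  0.5   1.57 -0.    1.06 -0.35]
```

```bash
python3 -m crank '{"grip":[0,0.2,0.5,0.6,0.6,0.6,0.6,0.6,0.6,0.6,0.6,0.6,0.6,0.6,0.6,0.6,0.6,0.6,0.6],"slide":[[0,0,0.15],[0,0,0.15],[0,0,0.15],[0,0,0.15],[0,0,4],[0,0,8],[0,2,10],[-0.3,7,10],[-0.6,12,10],[-1,17,10],[-1.3,22,10],[-1.6,27,10],[-2,32,10],[-2.5,37,10],[-3,42,10],[-3.6,44.2,10],[-3.6,44.2,8],[-3.6,44.2,8],[-3.6,44.2,8]],"roll":[0,0,0,0,0,0,0,1,2,3,4,5,6,7,8,8.7,8.7,8.7,8.7]}' 60; python3 st.py
python3 - <<'E'
from h import *
a=shot('scene','s11')
A=cv2.resize(a['frame'][130:280,130:345],(800,558),interpolation=cv2.INTER_CUBIC)
cv2.imwrite('pics/c11.png',A[:,:,::-1])
E
```

```text
clock: 34.6
position: [0.5765, 0.234, 0.1388]
ee_rot: [0.516, 0.483, 0.516, -0.484]
contact_force: [-0.4, -0.2, 0.8]
width: 0.0514
t 34.6 tcp [0.5765 0.234  0.1388] jawyaw 3.74 x [-0.001 -0.001 -1.   ] F [-0.4 -0.2  0.8] M [ 0.04 -0.02  0.04] w 0.0514 q [ 0.27  0.41  1.54 -0.    1.19  0.21]
```

View pics/c11.png

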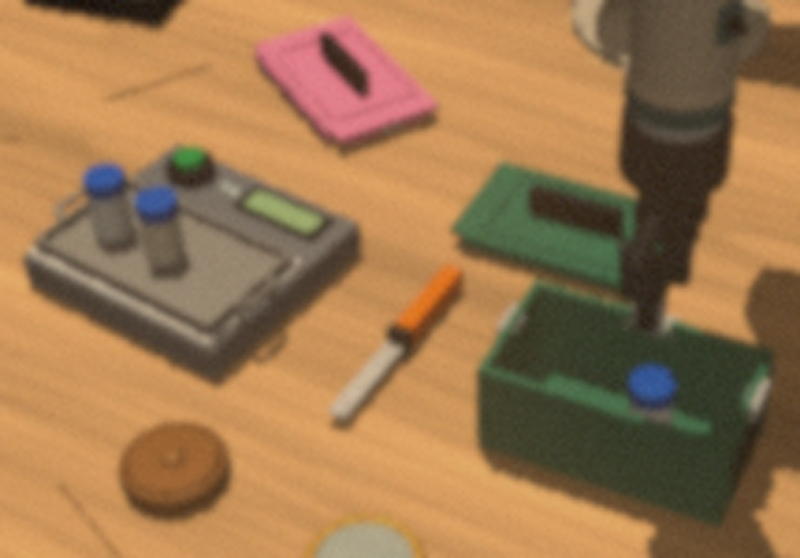

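Two tubes stand upright in the tray (scene (160,190) and (173,197)). One remains in the box, and the lever and lid are unchanged. The heavy touch came from a 60 mm row that fell short of its target. Next is tube C.

```bash
python3 -m crank '{"grip":[0.6,0.6,0.6,0.6,0.6,0.6,0,0,0,0,0,0,0,0,0,0,0],"slide":[[0.2,-0.1,-3],[0.2,-0.1,-6],[0.2,-0.1,-9],[0.2,-0.1,-10.3],[0.2,-0.1,-10.3],[0.2,-0.1,-10.3],[0.2,-0.1,-10.3],[0.2,-0.1,-10.3],[0.2,-0.1,-10.3],[0.2,-0.1,-10.3],[0.2,-0.1,-10.3],[0.2,-0.1,-10.3],[0.2,-0.1,-9],[0.2,-0.1,-5],[0.2,-0.1,-1],[0.2,-0.1,2],[0.2,-0.1,2]],"roll":[0,0,0,0,0,0,0,0,0,0,0,0,0,0,0,0,0]}' 100; python3 st.py
```

```text
clock: 36.35
position: [0.5815, 0.234, 0.1645]
ee_rot: [0.518, 0.486, 0.514, -0.48]
contact_force: [1.4, 0.5, -2.7]
width: 0.0335
t 36.35 tcp [0.5815 0.234  0.1645] jawyaw 3.72 x [ 0.009  0.003 -1.   ] F [ 1.4  0.5 -2.7] M [ 0.   -0.03  0.03] w 0.0335 q [0.27 0.39 1.5  0.   1.24 0.21]
```

```bash
python3 -m crank '{"grip":[0,0,0,0,0,0,0,0,0,0,0,0,0,0,0,0],"slide":[[0,-0.5,0],[0.3,-4,0],[0.6,-8,0],[1,-12,0],[1.3,-16,0],[1.6,-20,0],[2,-24,0],[2.4,-28,0],[2.9,-32,0],[3.4,-36,0],[3.9,-38.2,0],[3.9,-38.2,-2],[3.9,-38.2,-4],[3.9,-38.2,-6],[3.9,-38.2,-6],[3.9,-38.2,-6]],"roll":[0,-1,-2,-3,-4,-5,-6,-7,-8,-8.7,-8.7,-8.7,-8.7,-8.7,-8.7,-8.7]}' 100; python3 st.py
python3 - <<'E'
from h import *
a=shot('scene','s12');b=shot('top')
h=cv2.cvtColor(a['frame'],cv2.COLOR_RGB2HSV)
m=((h[:,:,0]>100)&(h[:,:,0]<130)&(h[:,:,1]>110)).astype(np.uint8)
m[:165]=0;m[285:]=0;m[:,:130]=0;m[:,345:]=0
n,l,s,cc=cv2.connectedComponentsWithStats(m)
for i in range(1,n):
  if s[i,4]>5: print('scene',s[i],cc[i],'z.1:',ray(a,*cc[i],.098).round(4),'z.125',ray(a,*cc[i],.128).round(4))
E
```

```text
clock: 37.95
position: [0.6161, -0.1486, 0.0973]
ee_rot: [-0.476, -0.52, -0.479, 0.522]
contact_force: [0.6, -0.4, -2.1]
width: 0.0332
t 37.95 tcp [ 0.6161 -0.1486  0.0973] jawyaw -4.98 x [-0.004  0.001 -1.   ] F [ 0.6 -0.4 -2.1] M [-0.02 -0.04 -0.01] w 0.0332 q [-0.35  0.46  1.56 -0.    1.12 -0.26]
scene [154 175   9   7  49] [157.63265306 177.81632653] z.1: [ 0.6075 -0.2685  0.098 ] z.125 [ 0.636 -0.239  0.128]
scene [167 182   5   6  20] [168.95 184.85] z.1: [ 0.6191 -0.214   0.098 ] z.125 [ 0.6471 -0.1865  0.128 ]
```

```bash
python3 -m crank '{"grip":[0,0,0,0,0,0],"slide":[[0,0,-1],[0,0,-1.8],[0,0,-2.3],[0,0,-2.6],[0,0,-2.6],[0,0,-2.6]],"roll":[0,0,0,0,0,0]}' 60; python3 st.py
```

```text
clock: 38.65
position: [0.6177, -0.1488, 0.0734]
ee_rot: [0.478, 0.521, 0.478, -0.521]
contact_force: [-0.6, 0.6, -1.7]
width: 0.0339
t 38.65 tcp [ 0.6177 -0.1488  0.0734] jawyaw -4.97 x [ 0. -0. -1.] F [-0.6  0.6 -1.7] M [ 0.01 -0.01  0.06] w 0.0339 q [-0.35  0.48  1.59  0.    1.07 -0.26]
```

```bash
python3 -m crank '{"grip":[0,0,0,0],"slide":[[0,0,-0.2],[0,0,-0.3],[0,0,-0.3],[0,0,-0.3]],"roll":[0,0,0,0]}' 60; python3 st.py
```

```text
clock: 39.05
position: [0.6179, -0.149, 0.071]
ee_rot: [0.478, 0.521, 0.478, -0.521]
contact_force: [-0.8, 0.4, 2.0]
width: 0.0337
t 39.05 tcp [ 0.6179 -0.149   0.071 ] jawyaw -4.97 x [ 0.001 -0.    -1.   ] F [-0.8  0.4  2. ] M [0.04 0.2  0.01] w 0.0337 q [-0.35  0.48  1.6  -0.    1.06 -0.26]
```

```bash
python3 -m crank '{"grip":[0.2,0.5,0.6,0.6,0.6,0.6,0.3,0,0,0,0,0,0],"slide":[[0,0,0],[0,0,0],[0,0,0],[0,0,4],[0,0,8],[0,0,9],[-4,-3,9],[-8,-7,9],[-11.4,-11.5,9],[-11.4,-11.5,9],[-11.4,-11.5,9],[-11.4,-11.5,9],[-11.4,-11.5,9]],"roll":[0,0,0,0,0,0,0,0,0,0,0,0,0]}' 60; python3 st.py
python3 - <<'E'
from h import *
import pickle
a0,b0=pickle.load(open('d0.pkl','rb'))
def g(d,box):
  im=d['frame'].astype(int);m=(im[:,:,1]-im[:,:,0]>25)&(im[:,:,1]-im[:,:,2]>25);k=np.zeros_like(m);k[box]=1
  n,l,s,c=cv2.connectedComponentsWithStats((m&k).astype(np.uint8))
  i=1+np.argmax(s[1:,4]);print(s[i],c[i]);return c[i]
pa=g(a0,np.s_[160:185,165:190]);pb=g(b0,np.s_[200:220,335:355])
for z in(.035,.04,.045,.05,.055): print(z,ray(a0,*pa,z).round(4),ray(b0,*pb,z).round(4))
a=shot('scene','s13')
cv2.imwrite('pics/c13.png',cv2.resize(a['frame'][120:240,120:280],(800,600),interpolation=cv2.INTER_CUBIC)[:,:,::-1])
E
```

```text
clock: 40.35
position: [0.5046, -0.2627, 0.1601]
ee_rot: [0.478, 0.521, 0.478, -0.521]
contact_force: [0.3, 0.4, -0.5]
width: 0.0003
t 40.35 tcp [ 0.5046 -0.2627  0.1601] jawyaw -4.89 x [ 0.001  0.001 -1.   ] F [ 0.3  0.4 -0.5] M [-0.04 -0.02 -0.01] w 0.0003 q [-0.6   0.32  1.63  0.    1.19 -0.52]
[177 170   8   5  32] [180.125 172.   ]
[341 205  10   9  70] [345.18571429 209.05714286]
0.035 [ 0.4845 -0.2827  0.035 ] [ 0.5051 -0.2673  0.035 ]
0.04 [ 0.4896 -0.2781  0.04  ] [ 0.5042 -0.2662  0.04  ]
0.045 [ 0.4947 -0.2734  0.045 ] [ 0.5033 -0.2651  0.045 ]
0.05 [ 0.4998 -0.2688  0.05  ] [ 0.5024 -0.264   0.05  ]
0.055 [ 0.5049 -0.2641  0.055 ] [ 0.5015 -0.263   0.055 ]
```

View pics/c13.png

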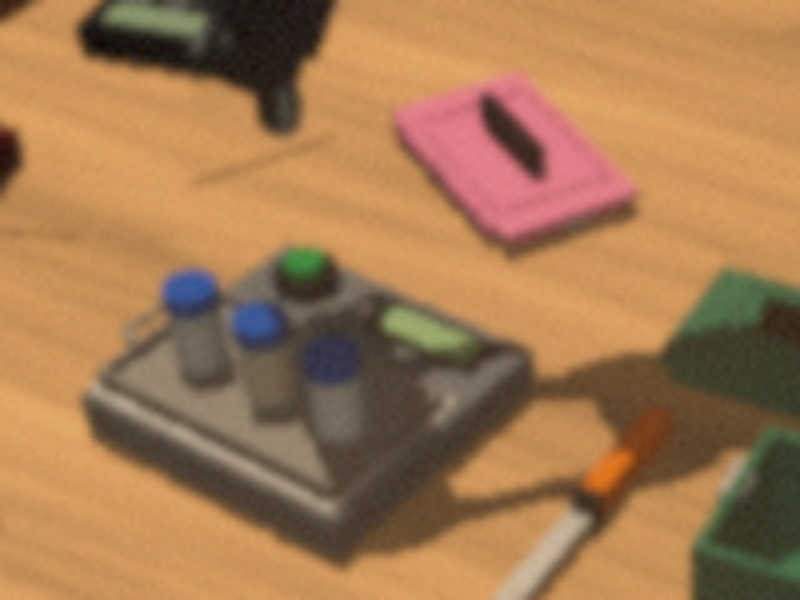

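All three tubes stand upright in the tray. The button top triangulates to about (0.502, −0.264, 0.053). I'll press it gradually.

```bash
python3 -m crank '{"grip":[0,0,0,0,0,0,0,0],"slide":[[-0.2,-0.1,-4],[-0.2,-0.1,-8],[-0.2,-0.1,-10],[-0.2,-0.1,-10.6],[-0.2,-0.1,-11],[-0.2,-0.1,-11.2],[-0.2,-0.1,-11.2],[-0.2,-0.1,-11.2]],"roll":[0,0,0,0,0,0,0,0]}' 60; python3 st.py
```

```text
clock: 41.2
position: [0.5021, -0.2642, 0.0502]
ee_rot: [0.478, 0.521, 0.478, -0.521]
contact_force: [-1.9, 2.4, 5.2]
width: -0.0002
t 41.2 tcp [ 0.5021 -0.2642  0.0502] jawyaw -4.93 x [ 0.001 -0.    -1.   ] F [-1.9  2.4  5.2] M [0.5  0.4  0.03] w -0.0002 q [-0.61  0.42  1.78  0.    0.94 -0.52]
```

```bash
python3 -m crank '{"grip":[0,0,0,0,0,0,0],"slide":[[0,0,-0.2],[0,0,-0.4],[0,0,-0.6],[0,0,-0.75],[0,0,-0.8],[0,0,-0.8],[0,0,-0.8]],"roll":[0,0,0,0,0,0,0]}' 60; python3 st.py
```

```text
clock: 41.9
position: [0.5024, -0.2644, 0.0492]
ee_rot: [0.48, 0.522, 0.477, -0.52]
contact_force: [-12.6, 10.0, 50.4]
width: 0.0001
t 41.9 tcp [ 0.5024 -0.2644  0.0492] jawyaw -4.92 x [ 0.004 -0.002 -1.   ] F [-12.6  10.   50.4] M [ 1.78  2.19 -0.  ] w 0.0001 q [-0.61  0.42  1.78  0.    0.93 -0.52]
```

Fully bottomed: the force rose to 50 N within about 1 mm. I'll retract and check.

```bash
python3 -m crank '{"grip":[0,0,0,0,0,0,0,0,0,0,0,0],"slide":[[0,0,0.5],[0,0,2],[0,0,6],[0,0,10],[0,0,14],[-4,4,18],[-8,8,20],[-12,10,20],[-16,10,20],[-20,10,20],[-20,10,20],[-20,10,20]],"roll":[0,0,0,0,0,0,0,0,0,0,0,0]}' 60; python3 st.py
python3 - <<'E'
from h import *
a=shot('scene','s14');b=shot('top','t14')
A=cv2.resize(a['frame'][120:330,120:350],(438,400),interpolation=cv2.INTER_CUBIC)
B=cv2.resize(b['frame'][80:290,160:370],(400,400),interpolation=cv2.INTER_CUBIC)[:, :362]
cv2.imwrite('pics/c14.png',np.hstack([A,B])[:,:,::-1])
im=a['frame'].astype(int);m=(im[:,:,1]-im[:,:,0]>25)&(im[:,:,1]-im[:,:,2]>25)
p=np.argwhere(m[160:185,165:190]);print('button scene px',p.mean(0)[::-1]+[165,160],len(p))
h=cv2.cvtColor(a['frame'],cv2.COLOR_RGB2HSV)
m=((h[:,:,0]>100)&(h[:,:,0]<130)&(h[:,:,1]>110)).astype(np.uint8);m[:165]=0;m[220:]=0;m[:,:145]=0;m[:,200:]=0
n,l,s,cc=cv2.connectedComponentsWithStats(m)
o=np.array([.6124,-.2089])
t=np.radians(-5);R=np.array([[np.cos(t),np.sin(t)],[-np.sin(t),np.cos(t)]])
for i in range(1,n):
  if s[i,4]>5: print('tube in tray',(R@(ray(a,*cc[i],.098)[:2]-o)).round(4))
E
```

```text
clock: 43.1
position: [0.302, -0.1654, 0.2418]
ee_rot: [0.48, 0.522, 0.476, -0.521]
contact_force: [0.1, 0.8, 0.2]
width: 0.0001
t 43.1 tcp [ 0.302  -0.1654  0.2418] jawyaw -5.04 x [ 0.005 -0.004 -1.   ] F [0.1 0.8 0.2] M [ 0.   -0.02  0.01] w 0.0001 q [-0.7  -0.1   1.9   0.    1.33 -0.62]
button scene px [180.24242424 171.96969697] 33
tube in tray [ 0.0002 -0.0609]
tube in tray [-0.0009 -0.0017]
tube in tray [-0.0004  0.058 ]
```

View pics/c14.png

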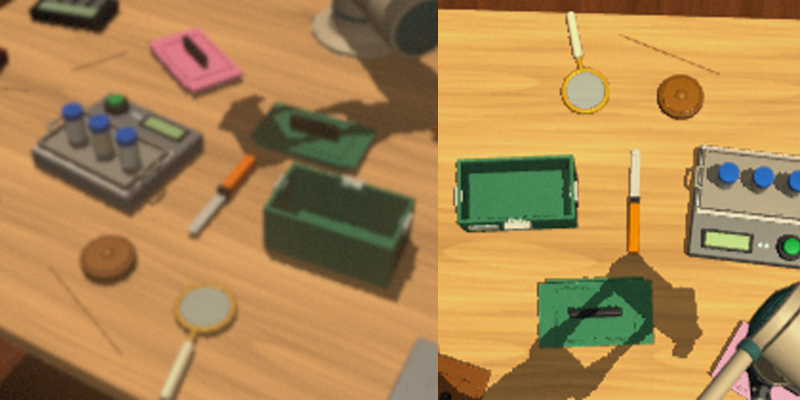

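The box is empty and three tubes stand in the tray, at about y −61, −2 and +58 mm with x near 0. The button is back at its starting pixel. The lid and lever are flat, and the bystanders haven't moved. I'll hand in.

```bash
python3 -c "
from rig import manip
print(manip.sign_off())"
```

```text
the job is handed in; nothing more can be done
None
```

The job is done and handed in at about 43 s of robot time; sign-off gives no verdict.

- **Lid:** I pried it loose with the lever, and it stayed up about 13 mm with the lever withdrawn. I then lifted it off and laid it right way up on the bench.
- **Tubes:** The box held three tubes and is now empty. All three stand upright in the tray, within 2 mm of its centreline and about 60 mm apart.
- **Record button:** I pressed it to its stop, and in the last picture it is back at its starting position.
- **Lever and bystanders:** The lever lies flat between the box and the scale. The medallion and magnifier look untouched; I judged this by eye and did not measure it.

Three presses were harder than needed, all through the fingers and well under the 120 N wrist limit:
- about 38 N laying the lid down
- 46 N setting the second tube, because an earlier move fell short of its commanded height
- 50 N on the button

Nothing looked disturbed afterwards, and no check failed. I viewed 14 pictures in all.

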